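Short-spin the loaded tubes in the bench centrifuge

TASK

Give the tubes already loaded in the centrifuge a short spin: first switch the machine on by pressing the raised upper half of the black rocker over, then push the open lid down until it clicks shut, then press the blue short-spin key fully down and keep it down, finishing while you still hold it. The rotor only turns while the blue key is held, so do not press that key before the lid is shut, and never press the green start key, which begins a long run. Nothing is to be picked up, and the things standing on the bench stay where they are.

Things in the scene. Friction and masses are not known exactly. Their poses are not given: they have to be found in the camera images.
- centrifuge: White bench centrifuge, fixed, 250 deep (x) x 220 wide (y) x 145 high when shut. Origin: centre of its underside; -x is its front (robot side), y left, z up. The front 75 mm of its top is a panel sloping up away from the robot at 25 degrees, 78 to 113 mm high; behind it the flat deck, 115 high, with chamber and lid. On the panel from the left: display, green key, blue key, black rocker.
- rocker (a joint): Rocker switch, rad: 0 = off (as found), 0.4 = on. It snaps over centre by itself: about 4 N at the end of the raised half tips it, and it then stays on.
- rocker_on_end (a point): Upper end of the raised half of the black rocker, mid-width, with a green line just below it. Rocker 34 long (up the slope) x 24 wide, each half 17 long. Off: this end stands 12.6 mm above the panel, and z is the panel's normal, x up the slope. On: the upper half lies parallel to the panel, 6 mm above it. A bezel 3 mm high surrounds it.
- rocker_pivot (a point): Middle of the rocker, on its tipping axis, 6 mm above the panel surface. Fixed to the machine; axes as centrifuge. The upper half reaches from here 17 mm up the slope.
- lid (a joint): Lid angle, rad: 0 = shut and latched; found between 0.55 and 0.9; stop at 1.25. A friction hinge holds the lid wherever it is left (1 to 4 N near the front edge moves it). Below about 0.1 a sprung roller catch resists (about 8 N near the front edge); past about 0.05 it snaps and holds the lid at 0.
- lid_top (a point): Point on the outer (upper) face of the light grey lid, mid-width, 130 mm from the hinge axis, 28 mm behind the front edge. z: outward normal of that face; x: towards the hinge. Lid 158 long x 192 wide x 24 thick; a lip 8 mm longer and 70 wide at mid front. The outer face lies 24.5 mm above the hinge axis (144.5 mm above the bench when shut).
- lid_hinge (a point): Middle of the lid's hinge axis, at the back of the machine (108 mm behind its origin, 120 mm up); the axis runs along the machine's y. Axes as centrifuge. The lid reaches from here towards the front.
- short_key (a joint): Blue short-spin key, m pressed in: 0 up, 0.004 fully down; springs back. 1.2 N starts it, 4 N holds it fully down.
- short_key_top (a point): Centre of the face of the blue key, 22 (up the slope) x 24 mm, standing 8 mm above the panel (4 mm when fully down). z is the panel's outward normal, x runs up the slope, y to the left.
- start_key (a joint): Green start key, m pressed in: 0 up, 0.004 fully down. Not to be pressed.
- start_key_top (a point): Centre of the face of the green key, same size as the blue one, 44 mm to the left of it.
- media_bottle: Loose amber bottle with blue cap, 66 dia x 125 high, standing beside the centrifuge. Origin under its centre. Leave it.
- tube_rack: Loose orange rack of small tubes, 100 x 60 x 50 high. Origin under its centre. Leave it.
- beaker: Loose clear beaker, 68 dia x 85 high. Origin under its centre. Leave it.
- tip_box: Loose blue pipette-tip box with pale lid, 112 x 82 x 64 high. Origin under its centre. Leave it.

How it is judged:
By the outcome, as a careful person would: the job done as asked, in the order asked, and still so for the second after the job is handed in, while the arm keeps its last pose, push and grip.
It also fails if it takes over 54 s, if anything falls off the work surface, if the arm or the gripper's body presses on something with over 40 N, if the wrist force passes 120 N, or if a joint passes its speed limit or range.

ROBOT

A 6-joint arm with a two-finger parallel gripper is mounted at the origin on the work surface. World frame = base frame: x ahead of the robot, y to its left, z up, the work surface at z = 0. Lengths are in m, angles in rad, forces in N, time in s.
With the tool pointing down it reaches from about 0.15 to 0.775 m from the base axis. Payload 6.1 kg.
Tool frame: the origin (TCP) lies midway between the tips of the shut fingers; the grasp point (between the pads) lies 19 mm behind it; z points along the fingers, y is the direction in which the jaws open and shut (so a half turn about z gives the same grasp; the last joint's range is limited). The gripper opens to 85 mm and grips with 20 to 120 N. Pads are 22 mm wide; open, the fingers measure 114 mm over their backs; the gripper's body (76 mm by 85 mm) begins 54 mm behind the grasp point. The pads swing forward as they close: fully open they stand 13 mm farther back than shut.
Start: joints at [-1.191, 0.126, -0.04, 1.405, 0, 1.571], TCP at [0.195, -0.488, 0.231] pointing down, gripper open.
Joint ranges: [-2.72, 2.72], [-0.95, 1.95], [-1.27, 1.35], [-1.78, 2.02], [-1.46, 1.47], [-3.14, 3.14]. Speed limits (rad/s): [2.39, 2.39, 3.01, 3.14, 3.14, 3.14].

INTERFACE

Orientations are given as [roll, pitch, yaw] about the fixed x, y, z axes, in that order (R = Rz(yaw) Ry(pitch) Rx(roll)).
In Python, from station import bot, capture, get_calibration, cut_out, place_of gives the robot as it stands.
- The arm moves only by the tool play_rows, never from a script. Its argument "moves" is a list of rows, each a list of 3 entries, a list of its own where there are three numbers: the shift along the tool's x, y, z as a fraction of full scale, then the turn, a rotation vector about the tool's x, y, z as a fraction of full scale, then the closure, from -1 (fully open) to 1 (shut). In form: [[[dx, dy, dz], [rx, ry, rz], jaw], ...]. A call has 1 to 20 rows; each row is the pose to reach, as a shift and turn from the pose commanded when the call began, along the tool's axes at that moment, turning the shorter way round; what a row does not reach only later rows make up. Full scale, the value 1, is 0.5 m for a shift and 2 pi rad for a turn. A row lasts 1/8 s, in which the tool goes at most 62.5 mm and 10.7 degrees, less where a joint would pass 70% of its speed; a pose out of reach is approached as far as the arm can. A call with a number of a shift or a turn outside -1 to 1 is refused whole. A call with a gripper value outside its range is refused whole. The fingers move at their own pace and stop on an object; "newtons" is the grip in N (left out, the last holds). Time passes only in rows, so rows that repeat a pose let the fingers close. It gives the time, the measured TCP pose, the force and the opening at its end, in the units of the state.
- bot.read_state(): the state, without advancing time (a new reading comes with each control period).
- capture(name): name is "scene" or "top" or "wrist"; returns the picture (384x512x3 uint8, red, green, blue); there is no depth.
- get_calibration(name): a dict with "fx", "fy", "cx", "cy" (pixels), "R" (3x3) and "t" (3): a world point X has camera coordinates R X + t. Camera axes: x right, y down, z forward; pixel columns grow to the right and rows downward; lengths in m; the calibration is good to about 2 mm. A picture is of the moment at which its call begins: read the wrist's pose just before it. get_calibration takes no time and is no camera call; for the wrist camera it gives the pose at the moment of the call.
- bot.hand_in(): hands the job in, once; it reports no verdict.
Trained networks look in the newest picture that a camera, given by its name, has taken for a name from the list of things; names that differ only in an ending like _2 or _b are one class to them, and where a whole thing is asked for, a point or a joint stands for the part that bears it (a point fixed in the world has none). Each returns a list of dicts, best first, with "conf" (0 to 1); they miss things now and then, are a little off and sometimes report something else, mostly with a low value. They report only what shows in the picture. A call takes as long as a camera call.
- cut_out(camera, target): "region" (384x512 bool, what is visible of it) and "location" ([column, row] in pixels, amid what is visible of it).
- place_of(camera, target): "location" ([column, row] in pixels: a listed point, or the origin of a listed thing).
The state is a dict: "clock": time; "joint_pos": joint angles; "joint_vel": joint speeds; "effort": joint torques, N m; "tool_pos": TCP position; "tool_rot": TCP orientation; "ft_force": force on the tool from outside, world axes, zero at the start; "torque": the same for the moment, N m; "width": finger opening in m.
Only numpy, scipy, OpenCV 4.12 (cv2) and the standard library are available. Lean on these libraries where they do the work, as an engineer would, in place of code of your own. Each camera call takes 0.05 s, during which the arm holds its last target.

## Working session

There is one attempt and no reset: what is moved stays moved. The work goes in short steps, Python scripts to look and compute and a tool call to move; the robot and the scene stay as the last step left them, time stands still between calls to the robot, and variables do not carry over. Pictures are saved under pics/ and viewed, and the job is handed in when it is done.

Besides the shell and the picture viewer there is one more tool, called after ">>>" by a JSON object that holds its "api" and its "payload", one argument or row to a line. play_rows: Moves the arm, as the interface text tells. Its arguments: {"type":"object","properties":{"moves":{"type":"array","items":{"type":"array"}},"newtons":{"type":"number"}},"required":["moves"]}

```bash
mkdir -p pics; ls
cat > h.py <<'E'
import numpy as np, cv2
from station import bot, capture, get_calibration, cut_out, place_of
def save(n,im): cv2.imwrite('pics/'+n+'.png',cv2.cvtColor(im,cv2.COLOR_RGB2BGR))
E
python3 - <<'E'
from h import *
print(bot.read_state())
for c in ['scene','top','wrist']:
    save(c+'0',capture(c))
    k=get_calibration(c); print(c,{a:np.round(b,4).tolist() for a,b in k.items()})
    if c=='wrist': continue
    for t in ['centrifuge','rocker_on_end','rocker_pivot','lid_top','lid_hinge','short_key_top','start_key_top','media_bottle','tube_rack','beaker','tip_box']:
        print(t,[(np.round(d['location'],1).tolist(),round(d['conf'],2)) for d in place_of(c,t)][:3])
E
```

```text
pics
{'clock': 0.0, 'joint_pos': array([-1.19102385e+00,  1.26372777e-01, -4.05774363e-02,  1.40540415e+00,
        1.14185312e-05,  1.57080501e+00]), 'joint_vel': array([ 3.85888492e-04, -2.09137861e-03, -1.25714823e-03,  4.52735919e-05,
        1.12937358e-03,  6.94539477e-04]), 'effort': array([-1.58970302e-03, -4.35911179e+01,  3.52925706e+01,  1.72644871e-02,
       -1.41630235e-04, -3.87140560e-06]), 'tool_pos': array([ 0.19447821, -0.48722309,  0.23054625]), 'tool_rot': array([-3.14003461e+00, -1.14049947e-05,  3.79763784e-01]), 'ft_force': array([-0.04509285,  0.63310145, -0.20524196]), 'torque': array([0.02348861, 0.07364451, 0.00978424]), 'width': 0.08505731295642682}
scene {'fx': 394.2027, 'fy': 394.2027, 'cx': 251.7678, 'cy': 188.2402, 'R': [[-0.9992, -0.0404, -0.0016], [-0.0247, 0.6411, -0.7671], [0.032, -0.7664, -0.6415]], 't': [0.6042, 0.0904, 0.8816]}
centrifuge [([311.3, 168.0], 0.71), ([268.6, 225.2], 0.65)]
rocker_on_end [([307.0, 164.1], 0.44)]
rocker_pivot [([311.5, 168.4], 0.88), ([303.4, 165.5], 0.2)]
lid_top [([249.3, 129.8], 0.78)]
lid_hinge [([220.2, 179.9],
[... 400 characters left out ...]
, [0.1858, 0.019, -0.9824]], 't': [0.0494, 0.5961, 1.0011]}
centrifuge [([270.4, 207.6], 0.93)]
rocker_on_end [([310.0, 234.2], 0.52)]
rocker_pivot [([307.3, 238.3], 0.91)]
lid_top [([270.5, 166.0], 0.96), ([305.3, 235.7], 0.75)]
lid_hinge [([270.5, 150.6], 0.64), ([177.9, 173.7], 0.49)]
short_key_top [([284.7, 239.3], 0.43)]
start_key_top [([268.1, 240.3], 0.48)]
media_bottle [([358.8, 233.9], 0.71)]
tube_rack []
beaker [([176.1, 172.3], 0.68), ([284.3, 239.4], 0.35)]
tip_box [([178.3, 229.0], 0.72)]
wrist {'fx': 305.7472, 'fy': 305.7472, 'cx': 254.1235, 'cy': 191.2502, 'R': [[0.3721, -0.9282, 0.001], [-0.8787, -0.3519, 0.3227], [-0.2992, -0.1209, -0.9465]], 't': [-0.5235, -0.0425, 0.3793]}
```

View pics/scene0.png

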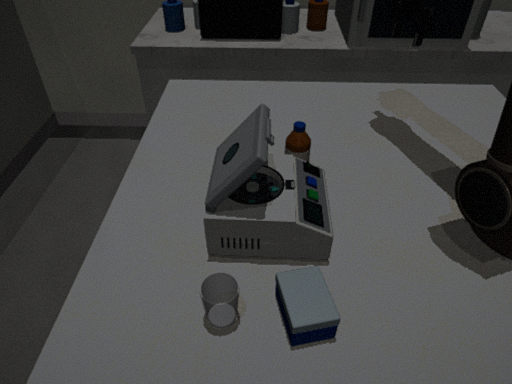

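View pics/top0.png

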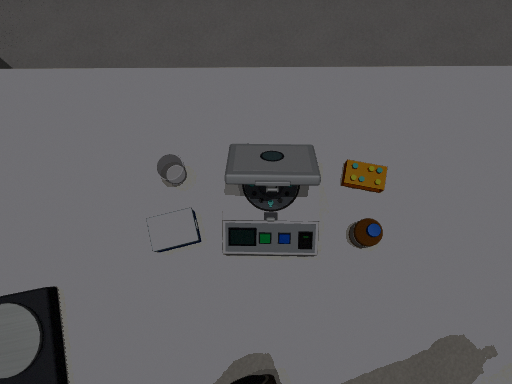

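```bash
cat > fit.py <<'E'
from h import *
from scipy.optimize import least_squares
# machine-frame points: unknown machine x,y,yaw, lid angle
E
python3 - <<'E'
import cv2
a=cv2.imread('pics/top0.png'); cv2.imwrite('pics/top0z.png',cv2.resize(a[130:270,190:390],None,fx=4,fy=4,interpolation=cv2.INTER_CUBIC))
a=cv2.imread('pics/scene0.png'); cv2.imwrite('pics/scene0z.png',cv2.resize(a[100:240,190:360],None,fx=4,fy=4,interpolation=cv2.INTER_CUBIC))
E
```

```text
(no output)
```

View pics/top0z.png

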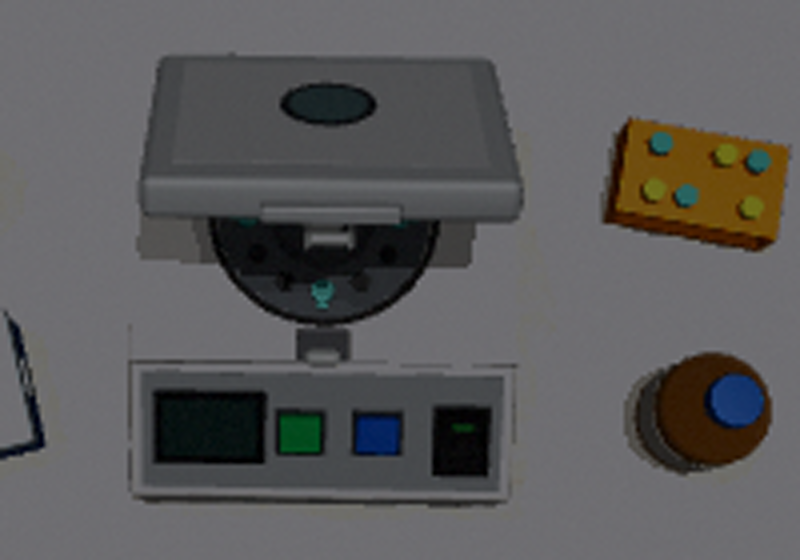

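View pics/scene0z.png

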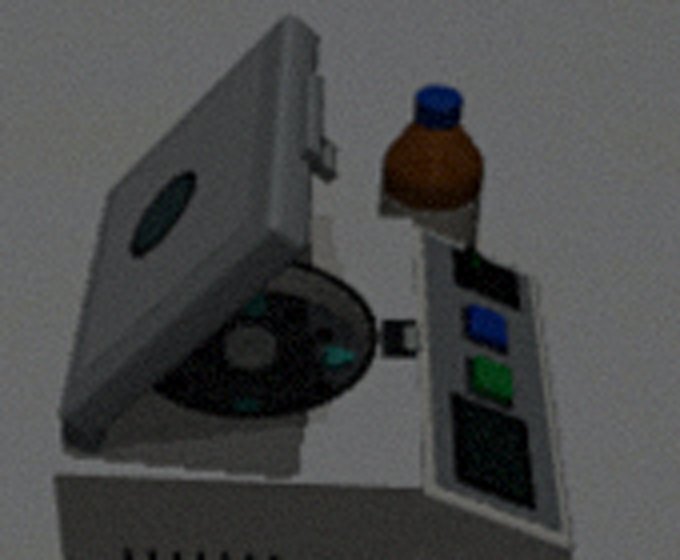

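```bash
cat >> h.py <<'E'
def tri(obs): # list of (calib, px)
    A=[];b=[]
    for k,p in obs:
        R=np.array(k['R']);t=np.array(k['t'])
        u=(p[0]-k['cx'])/k['fx'];v=(p[1]-k['cy'])/k['fy']
        A+= [R[0]-u*R[2],R[1]-v*R[2]]; b+=[u*t[2]-t[0],v*t[2]-t[1]]
    X,r,_,_=np.linalg.lstsq(np.array(A),np.array(b),rcond=None)
    return X,[np.round(proj(k,X)-np.array(p),1).tolist() for k,p in obs]
def proj(k,X):
    c=np.array(k['R'])@X+np.array(k['t']); return np.array([k['cx']+k['fx']*c[0]/c[2],k['cy']+k['fy']*c[1]/c[2]])
E
python3 - <<'E'
from h import *
T=get_calibration('top');S=get_calibration('scene')
z=lambda u,v,o:(o[0]+u/4-.4,o[1]+v/4-.4)
t=lambda u,v:z(u,v,(190,130)); s=lambda u,v:z(u,v,(190,100))
for n,a,b in [('short',t(378,434),s(487,327)),('start',t(301,433),s(492,380)),('pivot',(307.3,238.3),(311.5,168.4)),
 ('onend',t(463,420),s(474,257)),('lidtop net',(270.5,166),(249.3,129.8)),('hinge net',(270.5,150.6),(220.2,179.9)),
 ('lid left front top corner',t(143,182),s(268,225)),('lid right front top',t(519,182),s(290,18)),('lid window',t(328,104),s(163,215)),
 ('panel rear left',t(132,363),s(425,490)),('panel rear right',t(516,363),s(418,230)),('bottle cap',t(737,400),s(439,100)),
 ]:
    X,r=tri([(T,a),(S,b)]); print(n,np.round(X,4),r)
E
```

```text
short [ 0.477  -0.0275  0.0992] [[-0.1, 0.3], [-0.3, -0.1]]
start [0.4776 0.0163 0.099 ] [[-0.1, 0.2], [-0.3, -0.1]]
pivot [ 0.4746 -0.0801  0.0955] [[-0.3, 1.3], [-1.3, -0.3]]
onend [ 0.4829 -0.0744  0.1118] [[-0.2, 0.7], [-0.7, -0.2]]
lidtop net [0.6093 0.0065 0.2465] [[-0.0, 0.4], [-0.4, -0.1]]
hinge net [0.6737 0.0031 0.1227] [[-0.1, 1.6], [-1.7, -0.5]]
lid left front top corner [0.5915 0.0963 0.2504] [[0.0, -0.4], [0.4, 0.1]]
lid right front top [ 0.5886 -0.09    0.2496] [[-0.1, 1.0], [-0.9, -0.3]]
lid window [0.647  0.0023 0.189 ] [[-0.0, 0.2], [-0.2, -0.1]]
panel rear left [0.5169 0.1121 0.1119] [[0.0, -0.1], [0.1, 0.0]]
panel rear right [ 0.5141 -0.1052  0.1081] [[-0.3, 1.4], [-1.3, -0.4]]
bottle cap [ 0.4943 -0.2258  0.1222] [[-0.0, 0.3], [-0.2, -0.1]]
```

```bash
cat >> h.py <<'E'
from scipy.spatial.transform import Rotation as Ro
def rel(p,rpy,p0=None,rpy0=None):
    s=bot.read_state()
    p0=s['tool_pos'] if p0 is None else np.array(p0); rpy0=s['tool_rot'] if rpy0 is None else rpy0
    R0=Ro.from_euler('xyz',rpy0); R=Ro.from_euler('xyz',rpy)
    return np.round(R0.inv().apply(np.array(p)-p0)/.5,4).tolist(), np.round((R0.inv()*R).as_rotvec()/(2*np.pi),4).tolist()
E
python3 - <<'E'
from h import *
print(rel([.43,-.05,.26],[np.pi,-.2,-.015]))
E
```

```text
([0.7616, -0.6383, -0.0574], [-0.0063, 0.0314, 0.0626])
```

>>> {"api": "play_rows", "payload": {
  "moves": [
    [[0.3, -0.25, -0.057], [-0.0025, 0.012, 0.025], 0.5],
    [[0.762, -0.638, -0.057], [-0.0063, 0.0314, 0.0626], 1],
    [[0.762, -0.638, -0.057], [-0.0063, 0.0314, 0.0626], 1],
    [[0.762, -0.638, -0.057], [-0.0063, 0.0314, 0.0626], 1],
    [[0.762, -0.638, -0.057], [-0.0063, 0.0314, 0.0626], 1],
    [[0.762, -0.638, -0.057], [-0.0063, 0.0314, 0.0626], 1],
    [[0.762, -0.638, -0.057], [-0.0063, 0.0314, 0.0626], 1],
    [[0.762, -0.638, -0.057], [-0.0063, 0.0314, 0.0626], 1],
    [[0.762, -0.638, -0.057], [-0.0063, 0.0314, 0.0626], 1],
    [[0.762, -0.638, -0.057], [-0.0063, 0.0314, 0.0626], 1],
    [[0.762, -0.638, -0.057], [-0.0063, 0.0314, 0.0626], 1],
    [[0.762, -0.638, -0.057], [-0.0063, 0.0314, 0.0626], 1],
    [[0.762, -0.638, -0.057], [-0.0063, 0.0314, 0.0626], 1],
    [[0.762, -0.638, -0.057], [-0.0063, 0.0314, 0.0626], 1],
    [[0.762, -0.638, -0.057], [-0.0063, 0.0314, 0.0626], 1],
    [[0.762, -0.638, -0.057], [-0.0063, 0.0314, 0.0626], 1]
  ]
}}

```text
clock: 3.25
tool_pos: [0.4302, -0.0501, 0.2598]
tool_rot: [3.141, -0.2, -0.015]
ft_force: [0.0, 0.8, -0.3]
width: -0.0003
```

Run:
```python
from h import *
import json
s=bot.read_state(); print(s['clock'],s['tool_pos'],s['tool_rot'],s['ft_force'],s['width'])
k=get_calibration('wrist'); im=capture('wrist'); save('w1',cv2.resize(im,None,fx=1.5,fy=1.5))
json.dump({a:np.array(b).tolist() for a,b in k.items()},open('w1.json','w'))
for t in ['rocker_on_end','rocker_pivot','short_key_top','start_key_top']:
    print(t,[(np.round(d['location'],1).tolist(),round(d['conf'],2)) for d in place_of('wrist',t)][:3])
```

```text
3.25 [ 0.43021397 -0.05006271  0.25977294] [ 3.14148471 -0.19987974 -0.01487279] [ 0.04055979  0.76716107 -0.26347064] -0.00026206434191085803
rocker_on_end [([276.8, 149.5], 0.64), ([213.5, 89.0], 0.56)]
rocker_pivot [([276.8, 162.1], 0.76), ([395.1, 26.4], 0.18)]
short_key_top [([233.4, 160.3], 0.77)]
start_key_top [([188.5, 163.1], 0.84), ([395.2, 26.5], 0.18)]
```

View pics/w1.png

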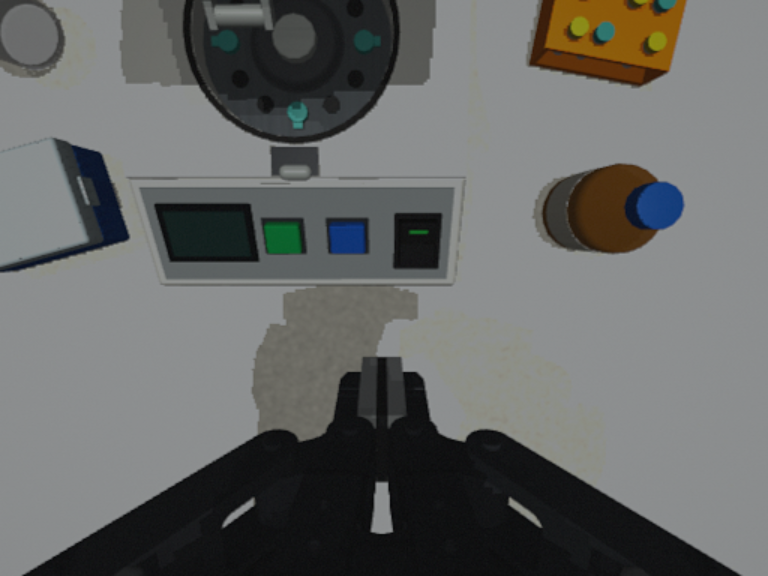

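Run:
```python
from h import *
import json
W=json.load(open('w1.json'));T=get_calibration('top');S=get_calibration('scene')
z=lambda u,v,o:(o[0]+u/4-.4,o[1]+v/4-.4)
t=lambda u,v:z(u,v,(190,130)); s=lambda u,v:z(u,v,(190,100)); w=lambda u,v:(u/1.5-.2,v/1.5-.2)
for n,a,b,c in [('short',t(378,433),s(489,325),w(348.5,236)),('start',t(301,432),s(494,379),w(285,236.5)),('line',t(463,427),s(477,259),w(419,232)),('pivot',(307.3,238.3),(311.5,168.4),(276.8,161.5)),
 ('panel rear left',t(132,363),s(425,490),w(130,178)),('panel rear right',t(516,363),s(418,230),w(465,178))]:
    for o in ([(T,a),(S,b),(W,c)],[(S,b),(W,c)],[(T,a),(W,c)]):
        X,r=tri(o); print(n,np.round(X,4),r)
# models
al=np.radians(25)
for mx in (.562,.565,.568):
    c=np.array([mx,.003,0]); 
    def P(slope,y,h): # slope from mid panel
        v=np.array([-.0875+slope*np.cos(al)-h*np.sin(al),y,.0955+slope*np.sin(al)+h*np.cos(al)])
        return c+Ro.from_euler('z',-.015).apply(v)
    for nm,X,pt,ps in [('key',P(0,-.03,.008),t(378,433),s(489,325)),]:
        print(mx,X,proj(T,X),pt,proj(S,X),ps,proj(W,X),w(348.5,236))
    for y in (.11,-.11):
        X=P(.0414,y,0);print(X,proj(T,X),proj(W,X), w(130,178),w(465,178))
```

```text
short [ 0.477  -0.0271  0.1011] [[-0.2, 0.5], [-0.7, -0.2], [0.1, 0.4]]
short [ 0.4765 -0.0268  0.1011] [[-0.4, -0.0], [-0.1, 0.9]]
short [ 0.4776 -0.0273  0.1066] [[0.0, 0.0], [-0.1, -0.1]]
start [0.4775 0.0165 0.1001] [[-0.1, 0.5], [-0.6, -0.1], [0.0, 0.2]]
start [0.4769 0.0167 0.0999] [[-0.4, -0.0], [-0.1, 0.7]]
start [0.4781 0.0161 0.103 ] [[0.1, 0.2], [-0.2, -0.4]]
line [ 0.4799 -0.0745  0.1102] [[-0.2, 0.4], [-0.2, -0.1], [0.2, -0.4]]
line [ 0.4795 -0.0742  0.1102] [[-0.0, -0.0], [-0.0, 0.0]]
line [ 0.4796 -0.0732  0.1244] [[-0.1, -0.0], [0.2, 0.0]]
pivot [ 0.4739 -0.0762  0.0985] [[-1.8, 1.5], [-0.7, -0.4], [3.4, -1.7]]
pivot [ 0.4725 -0.0727  0.1002] [[0.1, 0.0], [0.0, -0.2]]
pivot [ 0.4733 -0.0709  0.1602] [[-1.3, -0.4], [3.3, 1.1]]
panel rear left [0.5168 0.1123 0.1123] [[-0.1, -0.1], [0.2, -0.0], [0.2, -0.1]]
panel rear left [0.5169 0.1125 0.1123] [[0.1, 0.0], [0.0, -0.2]]
panel rear left [0.5166 0.112  0.1133] [[-0.0, -0.0], [0.0, 0.0]]
panel rear right [ 0.5141 -0.1049  0.1083] [[-0.4, 1.4], [-1.3, -0.3], [0.3, 0.1]]
panel rear right [ 0.5127 -0.1044  0.1082] [[-0.7, -0.
[... 955 characters left out ...]
46666666666667)
[ 0.51337683 -0.10623797  0.1129964 ] [319.10833241 221.79914211] [312.35603453 118.84409304] (86.46666666666667, 118.46666666666667) (309.8, 118.46666666666667)
0.568 [ 0.47667929 -0.02563346  0.10275046] [283.30122573 238.40735963] (284.1, 237.85) [311.43449708 180.5358551 ] (311.85, 180.85) [230.74538163 157.89923779] (232.13333333333335, 157.13333333333335)
[0.5196767  0.11373728 0.1129964 ] [221.87420512 218.98340486] [ 84.56839175 115.27561648] (86.46666666666667, 118.46666666666667) (309.8, 118.46666666666667)
[ 0.51637683 -0.10623797  0.1129964 ] [319.07309027 220.47676377] [312.38988217 115.67186785] (86.46666666666667, 118.46666666666667) (309.8, 118.46666666666667)
```

Run:
```python
from h import *
al=np.radians(25);u=np.array([np.cos(al),0,np.sin(al)]);n=np.array([-np.sin(al),0,np.cos(al)])
E=np.array([.481,-.0745,.112])
print(E+.002*u+.025*n,rel(E+.002*u+.025*n,[np.pi,-.4363,-.01]))
```

```text
[ 0.47224716 -0.0745      0.13550293] ([0.0337, 0.0477, 0.2605], [0.0003, 0.0376, -0.0007])
```

>>> {"api": "play_rows", "payload": {
  "moves": [
    [[0.0337, 0.0477, 0.1], [0.0, 0.0188, 0.0], 1],
    [[0.0337, 0.0477, 0.2], [0.0, 0.0376, 0.0], 1],
    [[0.0337, 0.0477, 0.26], [0.0003, 0.0376, -0.0007], 1],
    [[0.0337, 0.0477, 0.26], [0.0003, 0.0376, -0.0007], 1],
    [[0.0337, 0.0477, 0.26], [0.0003, 0.0376, -0.0007], 1]
  ]
}}

```text
clock: 4.12
tool_pos: [0.4736, -0.0747, 0.138]
tool_rot: [3.141, -0.439, -0.01]
ft_force: [0.6, -0.5, 0.7]
width: 0.0002
```

Run:
```python
from h import *
import json
s=bot.read_state(); print(s['clock'],s['tool_pos'],s['tool_rot'],s['ft_force'],s['width'])
k=get_calibration('wrist'); im=capture('wrist'); save('w2',cv2.resize(im,None,fx=1.5,fy=1.5))
im=capture('scene');save('s2',cv2.resize(im[100:240,190:360],None,fx=4,fy=4,interpolation=cv2.INTER_CUBIC))
json.dump({a:np.array(b).tolist() for a,b in k.items()},open('w2.json','w'))
```

```text
4.125 [ 0.47358257 -0.07474594  0.13801686] [ 3.14134844 -0.43871712 -0.00986592] [ 0.57731043 -0.53465171  0.66251464] 0.00019116632264373662
```

View pics/w2.png

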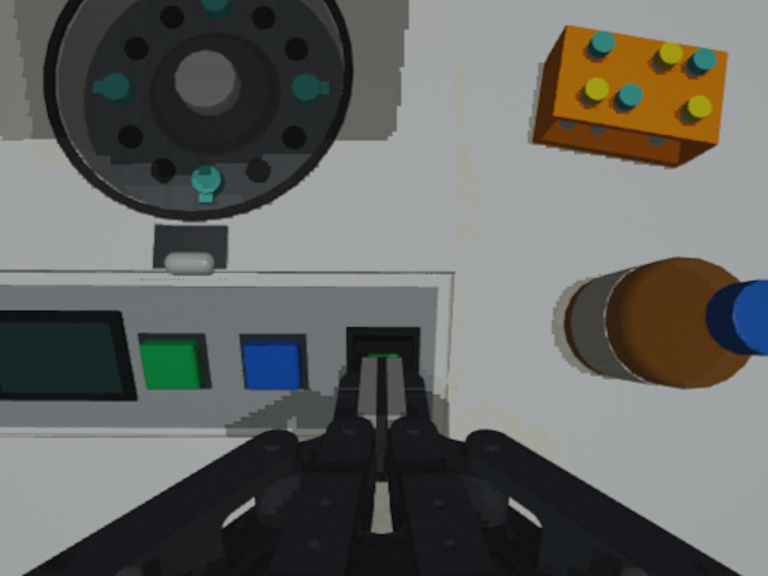

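View pics/s2.png

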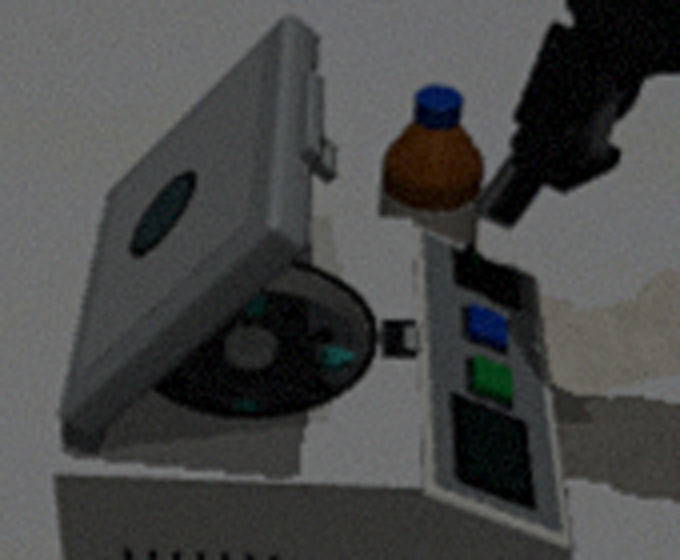

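Run:
```python
from h import *
import json
W=json.load(open('w2.json'))
al=np.radians(25);u=np.array([np.cos(al),0,np.sin(al)]);n=np.array([-np.sin(al),0,np.cos(al)])
E=np.array([.481,-.0745,.112]);s=bot.read_state();p=s['tool_pos'];print(p,s['ft_force'],s['joint_vel'])
for nm,X in [('E',E),('line',np.array([.4798,-.0742,.1102])),('tcp',p),('tcp+11mm u',p+.011*u),('tcp-11',p-.011*u),('short',np.array([.477,-.027,.1025]))]: print(nm,(proj(W,X)+.2)*1.5)
print((p-E)@u,(p-E)@n, (p-np.array([.5155,0,.113]))@n)
```

```text
[ 0.47395699 -0.07480879  0.13847266] [-0.80508032 -0.3291383   0.69994714] [-1.51707322e-03 -9.34012841e-05 -7.35759432e-03 -2.17139606e-03
 -7.36078167e-05  1.83081165e-03]
E [384.4430891  353.81266862]
line [383.70939784 356.60411816]
tcp [386.10511469 376.67752537]
tcp+11mm u [385.98049765 348.27693512]
tcp-11 [386.22438879 403.86044168]
short [273.60069701 363.43636142]
0.004804696694132058 0.026968878928201316 0.040642901171218784
```

>>> {"api": "play_rows", "payload": {
  "moves": [
    [[-0.008, 0, 0.03], [0, 0, 0], 1],
    [[-0.008, 0, 0.044], [0, 0, 0], 1],
    [[-0.008, 0, 0.044], [0, 0, 0], 1]
  ]
}}

```text
clock: 4.6
tool_pos: [0.4783, -0.0746, 0.1145]
tool_rot: [-3.141, -0.436, -0.01]
ft_force: [-0.3, 0.9, 0.5]
width: -0.0001
```

```bash
cat >> h.py <<'E'
al=np.radians(25);u=np.array([np.cos(al),0,np.sin(al)]);n=np.array([-np.sin(al),0,np.cos(al)])
E
cat > st.py <<'E'
from h import *
s=bot.read_state();p=s['tool_pos'];f=s['ft_force'];print(s['clock'],p,s['tool_rot'],'h',(p-np.array([.5155,0,.113]))@n,'u-E',(p-np.array([.481,0,.112]))@u,'F',f,'Fn',f@n)
E
python3 st.py
```

```text
4.6 [ 0.47827934 -0.07460136  0.11451785] [-3.14133011 -0.43632651 -0.01005798] h 0.017105765454397334 u-E -0.0014016680693865313 F [-0.26915445  0.92745443  0.45639501] Fn 0.527383941286185
```

>>> {"api": "play_rows", "payload": {
  "moves": [
    [[0, 0, 0.008], [0, 0, 0], 1],
    [[0, 0, 0.012], [0, 0, 0], 1],
    [[0, 0, 0.016], [0, 0, 0], 1],
    [[0, 0, 0.02], [0, 0, 0], 1],
    [[0, 0, 0.02], [0, 0, 0], 1]
  ]
}}

```text
clock: 5.22
tool_pos: [0.4815, -0.0745, 0.1043]
tool_rot: [-3.141, -0.435, -0.01]
ft_force: [0.6, 0.4, 0.3]
width: -0.0001
```

```bash
python3 st.py
python3 - <<'E'
from h import *
im=capture('scene');save('s3',cv2.resize(im[100:240,230:400],None,fx=4,fy=4,interpolation=cv2.INTER_CUBIC))
im=capture('wrist');save('w3',im[150:320,180:400].repeat(3,0).repeat(3,1))
E
```

```text
5.225 [ 0.48149126 -0.07453969  0.10428193] [-3.14105335 -0.43466648 -0.01035446] h 0.006471462521946055 u-E -0.0028165634134286314 F [0.60110386 0.36155232 0.28480613] Fn 0.0040845441388230735
```

View pics/s3.png

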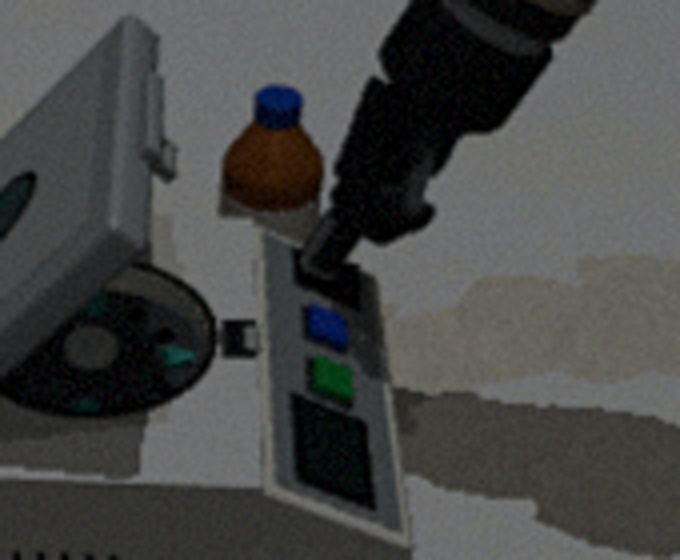

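View pics/w3.png

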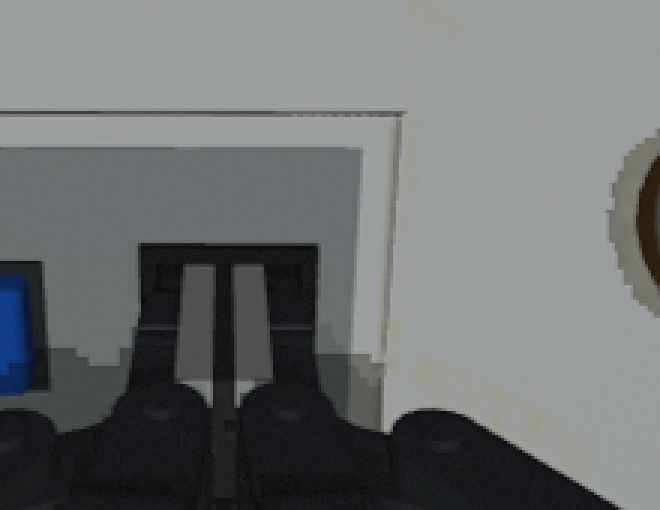

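>>> {"api": "play_rows", "payload": {
  "moves": [
    [[0, 0, 0.003], [0, 0, 0], 1],
    [[0, 0, 0.003], [0, 0, 0], 1],
    [[0, 0, -0.06], [0, 0, 0], 1],
    [[-0.04, 0, -0.16], [0, 0, 0], 1],
    [[-0.04, 0, -0.16], [0, 0, 0], 1]
  ]
}}

```text
clock: 5.95
tool_pos: [0.4303, -0.0745, 0.1724]
tool_rot: [3.141, -0.441, -0.01]
ft_force: [0.3, 0.0, 0.3]
width: -0.0004
```

```bash
python3 st.py
python3 - <<'E'
from h import *
im=capture('wrist');save('w4',cv2.resize(im,None,fx=1.5,fy=1.5))
im=capture('scene');save('s4',cv2.resize(im[100:240,230:400],None,fx=4,fy=4,interpolation=cv2.INTER_CUBIC))
T=get_calibration('top');S=get_calibration('scene')
capture('top')
for c in ('scene','top'): print([(np.round(d['location'],1).tolist(),round(d['conf'],2)) for d in place_of(c,'lid_top')][:2])
E
```

```text
5.95 [ 0.43025552 -0.07447402  0.17240627] [ 3.1405696  -0.44136853 -0.01030816] h 0.08986623583310252 u-E -0.020461321408878165 F [0.3277576  0.02870056 0.31939717] Fn 0.15095579520648744
[([252.1, 130.1], 0.96)]
[([271.6, 167.3], 0.97)]
```

View pics/w4.png

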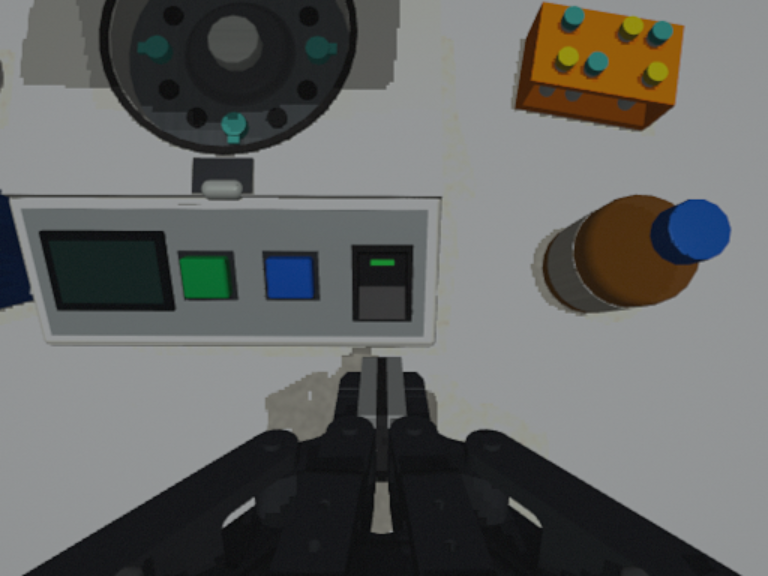

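View pics/s4.png

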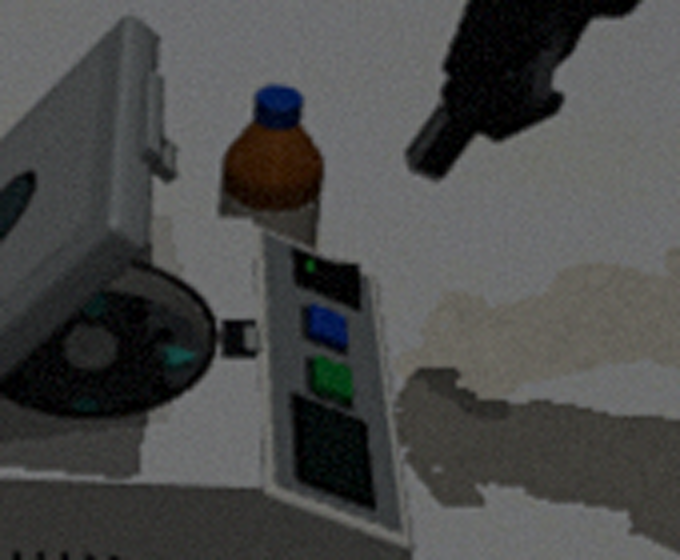

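Run:
```python
from h import *
T=get_calibration('top');S=get_calibration('scene')
print(tri([(T,(271.6,167.3)),(S,(252.1,130.1))]))
print(rel([.44,.0,.34],[np.pi,-.2,-.01]),rel([.61,.004,.32],[np.pi,0,-.01]))
```

```text
(array([0.60553927, 0.0044067 , 0.24514256]), [[-0.1, 1.1], [-1.1, -0.3]])
([0.1617, -0.1485, -0.3047], [-0.0001, -0.0373, -0.0]) ([0.4532, -0.1598, -0.1254], [-0.0001, -0.0691, -0.0])
```

>>> {"api": "play_rows", "payload": {
  "moves": [
    [[0.06, -0.06, -0.12], [0, -0.015, 0], 1],
    [[0.12, -0.12, -0.23], [0, -0.03, 0], 1],
    [[0.162, -0.148, -0.305], [0, -0.0373, 0], 1],
    [[0.162, -0.148, -0.305], [0, -0.0373, 0], 1],
    [[0.25, -0.152, -0.25], [0, -0.048, 0], 1],
    [[0.35, -0.156, -0.19], [0, -0.06, 0], 1],
    [[0.453, -0.16, -0.125], [0, -0.0691, 0], 1],
    [[0.453, -0.16, -0.125], [0, -0.0691, 0], 1],
    [[0.453, -0.16, -0.125], [0, -0.0691, 0], 1],
    [[0.453, -0.16, -0.125], [0, -0.0691, 0], 1]
  ]
}}

```text
clock: 7.45
tool_pos: [0.6087, -0.0008, 0.3231]
tool_rot: [-3.138, -0.004, -0.002]
ft_force: [-1.2, 0.3, 0.8]
width: -0.0
```

```bash
python3 st.py
python3 - <<'E'
from h import *
im=capture('scene');save('s5',cv2.resize(im[20:260,190:450],None,fx=3,fy=3,interpolation=cv2.INTER_CUBIC)[:600])
im=capture('wrist');save('w5',im)
E
```

```text
7.45 [ 0.60867195 -0.00077692  0.32308188] [-3.13772644e+00 -4.39255285e-03 -2.19860031e-03] h 0.1510226730087218 u-E 0.20491713971950345 F [-1.16937049  0.31502437  0.77441675] Fn 1.1960572586523794
```

View pics/s5.png

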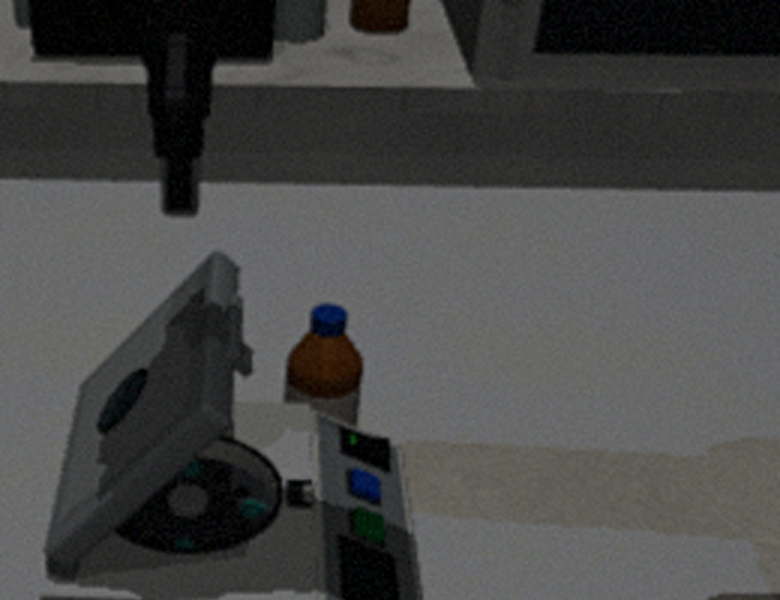

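View pics/w5.png

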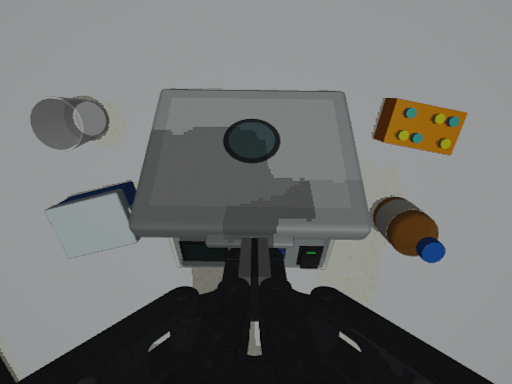

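Run:
```python
from h import *
for th in [.95,.85,.75,.65,.55,.45,.35,.25,.15,.1,.05,0]:
    x=.673-.130*np.cos(th)+.0245*np.sin(th)+.004; z=.12+.130*np.sin(th)+.0245*np.cos(th)
    print(th,np.round([x,z],4),rel([x,.003,z],[np.pi,0,-.01]))
```

```text
0.95 [0.6213 0.24  ] ([0.0246, -0.0069, 0.1688], [-0.0006, -0.001, 0.0013])
0.85 [0.6096 0.2338] ([0.0012, -0.0068, 0.181], [-0.0006, -0.001, 0.0013])
0.75 [0.5986 0.2265] ([-0.021, -0.0067, 0.1954], [-0.0006, -0.001, 0.0013])
0.65 [0.5883 0.2182] ([-0.0416, -0.0066, 0.212], [-0.0006, -0.001, 0.0013])
0.55 [0.579  0.2088] ([-0.0604, -0.0065, 0.2306], [-0.0006, -0.001, 0.0013])
0.45 [0.5706 0.1986] ([-0.0773, -0.0063, 0.2509], [-0.0006, -0.001, 0.0013])
0.35 [0.5633 0.1876] ([-0.0921, -0.0062, 0.2729], [-0.0006, -0.001, 0.0013])
0.25 [0.5571 0.1759] ([-0.1046, -0.0061, 0.2962], [-0.0006, -0.001, 0.0013])
0.15 [0.5521 0.1637] ([-0.1147, -0.006, 0.3206], [-0.0006, -0.001, 0.0013])
0.1 [0.5501 0.1574] ([-0.1189, -0.0059, 0.3332], [-0.0006, -0.001, 0.0013])
0.05 [0.5484 0.151 ] ([-0.1224, -0.0059, 0.3459], [-0.0006, -0.001, 0.0013])
0 [0.547  0.1445] ([-0.1252, -0.0058, 0.3588], [-0.0006, -0.001, 0.0013])
```

>>> {"api": "play_rows", "payload": {
  "moves": [
    [[0.004, -0.006, 0.08], [-0.0006, -0.001, 0.0013], 1],
    [[0.004, -0.006, 0.13], [-0.0006, -0.001, 0.0013], 1],
    [[0.003, -0.006, 0.155], [-0.0006, -0.001, 0.0013], 1],
    [[0.002, -0.006, 0.17], [-0.0006, -0.001, 0.0013], 1],
    [[0.001, -0.0068, 0.181], [-0.0006, -0.001, 0.0013], 1],
    [[-0.01, -0.0068, 0.188], [-0.0006, -0.001, 0.0013], 1],
    [[-0.021, -0.0067, 0.1955], [-0.0006, -0.001, 0.0013], 1]
  ]
}}

```text
clock: 8.43
tool_pos: [0.5996, -0.0012, 0.2239]
tool_rot: [-3.138, 0.003, -0.003]
ft_force: [1.3, 1.5, 0.4]
width: -0.0001
```

```bash
python3 st.py
python3 - <<'E'
from h import *
im=capture('scene');save('s6',cv2.resize(im[20:260,190:450],None,fx=3,fy=3,interpolation=cv2.INTER_CUBIC)[120:600])
for th in [.65,.55,.45,.35,.25,.15,.1,.05,0]:
    x=.673-.130*np.cos(th)+.0245*np.sin(th)+.004; z=.12+.130*np.sin(th)+.0245*np.cos(th)
    print(th,np.round([x,z],4),rel([x,.003,z],[np.pi,0,-.01]))
E
```

```text
8.425 [ 0.59959965 -0.00118963  0.22387181] [-3.13780358e+00  3.28690143e-03 -2.86811186e-03] h 0.0649419416268665 u-E 0.15476685484438402 F [1.29280586 1.46552451 0.38612354] Fn -0.19641659482468143
0.65 [0.5883 0.2182] ([-0.0205, -0.0083, 0.0104], [-0.0006, 0.0008, 0.0011])
0.55 [0.579  0.2088] ([-0.0392, -0.0082, 0.0292], [-0.0006, 0.0008, 0.0011])
0.45 [0.5706 0.1986] ([-0.0558, -0.0081, 0.0497], [-0.0006, 0.0008, 0.0011])
0.35 [0.5633 0.1876] ([-0.0703, -0.008, 0.0718], [-0.0006, 0.0008, 0.0011])
0.25 [0.5571 0.1759] ([-0.0826, -0.0079, 0.0953], [-0.0006, 0.0008, 0.0011])
0.15 [0.5521 0.1637] ([-0.0924, -0.0077, 0.1198], [-0.0006, 0.0008, 0.0011])
0.1 [0.5501 0.1574] ([-0.0964, -0.0077, 0.1324], [-0.0006, 0.0008, 0.0011])
0.05 [0.5484 0.151 ] ([-0.0998, -0.0076, 0.1452], [-0.0006, 0.0008, 0.0011])
0 [0.547  0.1445] ([-0.1025, -0.0076, 0.1582], [-0.0006, 0.0008, 0.0011])
```

View pics/s6.png

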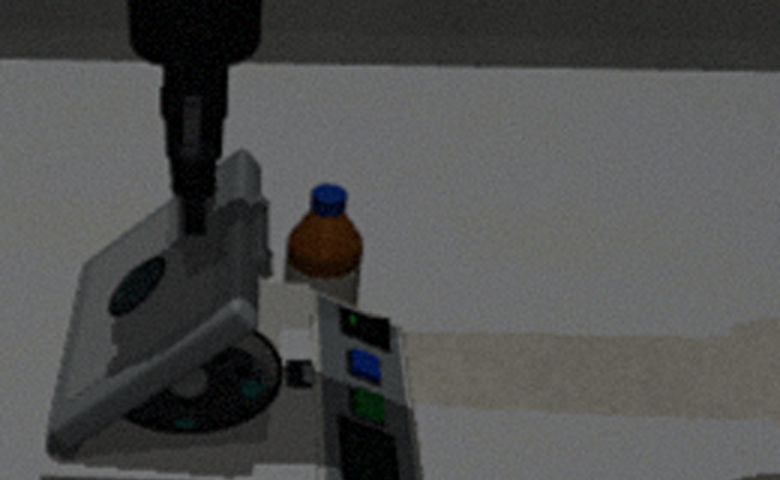

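>>> {"api": "play_rows", "payload": {
  "moves": [
    [[-0.022, -0.004, 0.006], [0, 0.0005, 0], 1],
    [[-0.034, -0.008, 0.018], [0, 0.0008, 0], 1],
    [[-0.046, -0.008, 0.029], [0, 0.0008, 0], 1],
    [[-0.056, -0.008, 0.039], [0, 0.0008, 0], 1],
    [[-0.065, -0.008, 0.05], [0, 0.0008, 0], 1],
    [[-0.073, -0.008, 0.061], [0, 0.0008, 0], 1],
    [[-0.08, -0.008, 0.072], [0, 0.0008, 0], 1],
    [[-0.086, -0.008, 0.083], [0, 0.0008, 0], 1],
    [[-0.092, -0.008, 0.095], [0, 0.0008, 0], 1],
    [[-0.097, -0.008, 0.107], [0, 0.0008, 0], 1],
    [[-0.1, -0.008, 0.115], [0, 0.0008, 0], 1]
  ]
}}

```text
clock: 9.85
tool_pos: [0.5489, 0.0011, 0.1659]
tool_rot: [-3.136, -0.0, 0.0]
ft_force: [-0.0, 0.3, 0.3]
width: 0.0001
```

```bash
python3 st.py
python3 - <<'E'
from h import *
im=capture('scene');save('s7',cv2.resize(im[20:260,190:450],None,fx=3,fy=3,interpolation=cv2.INTER_CUBIC)[120:600])
for th in [.1,.05,0]:
    x=.673-.130*np.cos(th)+.0245*np.sin(th); z=.12+.130*np.sin(th)+.0245*np.cos(th)
    print(th,np.round([x,z],4),rel([x,.003,z],[np.pi,0,-.01]))
E
```

```text
9.85 [0.54894227 0.0010753  0.16590936] [-3.13647109e+00 -1.71284849e-04  1.87592613e-04] h 0.0338188474587031 u-E 0.08435968696518771 F [-0.02093612  0.31660345  0.30989447] Fn 0.2897077559215763
0.1 [0.5461 0.1574] ([-0.005, -0.0038, 0.0163], [-0.0008, 0.0001, 0.0016])
0.05 [0.5444 0.151 ] ([-0.0084, -0.0037, 0.0291], [-0.0008, 0.0001, 0.0016])
0 [0.543  0.1445] ([-0.0112, -0.0036, 0.042], [-0.0008, 0.0001, 0.0016])
```

View pics/s7.png

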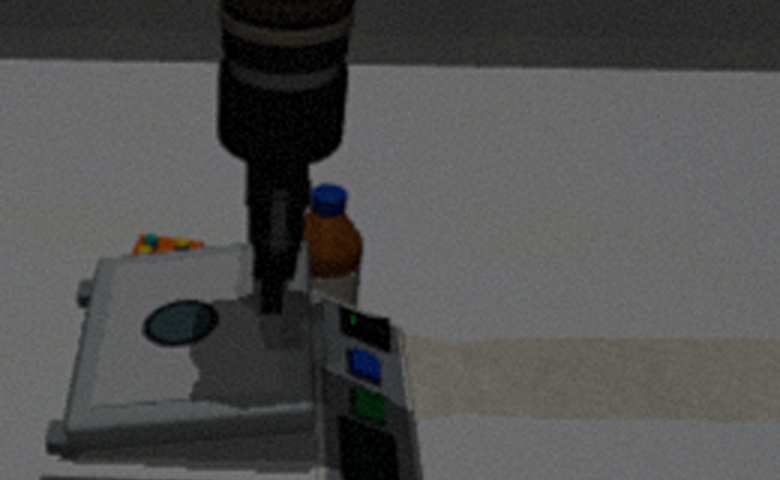

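>>> {"api": "play_rows", "payload": {
  "moves": [
    [[-0.004, -0.003, 0.012], [0, 0, 0], 1],
    [[-0.006, -0.003, 0.022], [0, 0, 0], 1],
    [[-0.008, -0.003, 0.03], [0, 0, 0], 1],
    [[-0.01, -0.003, 0.036], [0, 0, 0], 1],
    [[-0.01, -0.003, 0.04], [0, 0, 0], 1],
    [[-0.01, -0.003, 0.042], [0, 0, 0], 1],
    [[-0.01, -0.003, 0.042], [0, 0, 0], 1]
  ]
}}

```text
clock: 10.78
tool_pos: [0.5441, 0.002, 0.145]
tool_rot: [-3.136, 0.0, 0.001]
ft_force: [0.1, 0.3, -0.4]
width: 0.0001
```

```bash
python3 st.py
python3 - <<'E'
from h import *
im=capture('scene');save('s8',cv2.resize(im[20:260,190:450],None,fx=3,fy=3,interpolation=cv2.INTER_CUBIC)[120:600])
E
```

```text
10.775 [0.5441379  0.00197243 0.1450003 ] [-3.13578026e+00  5.61283779e-05  1.47829598e-03] h 0.016899218185281166 u-E 0.07116890233105264 F [ 0.05780753  0.32928624 -0.39562681] Fn -0.382990171582765
```

View pics/s8.png

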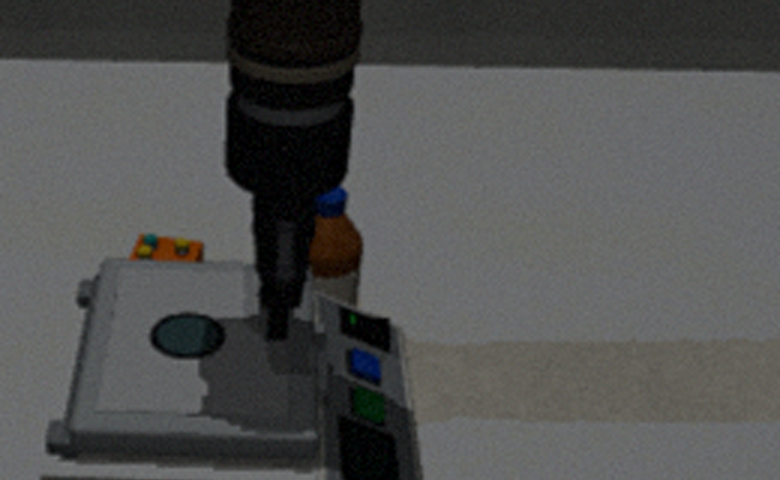

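>>> {"api": "play_rows", "payload": {
  "moves": [
    [[0, 0, 0.002], [0, 0, 0], 1],
    [[0, 0, 0.004], [0, 0, 0], 1],
    [[0, 0, 0.006], [0, 0, 0], 1],
    [[0, 0, 0.006], [0, 0, 0], 1]
  ]
}}

```text
clock: 11.32
tool_pos: [0.5444, 0.0019, 0.144]
tool_rot: [-3.136, -0.002, 0.001]
ft_force: [-3.9, 0.5, 9.1]
width: 0.0004
```

```bash
python3 st.py
```

```text
11.325 [0.54435221 0.00193571 0.14397392] [-3.13586866e+00 -2.15643976e-03  1.40838690e-03] h 0.015878431499556502 u-E 0.07092936398137535 F [-3.86604304  0.52858404  9.05346865] Fn 9.839089524955993
```

Run:
```python
from h import *
K=np.array([.477,-.027,.1025])
print(rel(K+.03*n,[np.pi,-.4363,-.01]),rel(K+.1*n,[np.pi,-.4363,-.01]))
```

```text
([-0.1602, 0.0578, 0.0279], [-0.0013, 0.0691, 0.0016]) ([-0.2191, 0.057, -0.0991], [-0.0013, 0.0691, 0.0016])
```

>>> {"api": "play_rows", "payload": {
  "moves": [
    [[0, 0, -0.07], [0, 0, 0], 1],
    [[-0.03, 0.01, -0.15], [0, 0, 0], 1],
    [[-0.12, 0.03, -0.15], [0, 0.025, 0], 1],
    [[-0.18, 0.05, -0.12], [0, 0.05, 0], 1],
    [[-0.219, 0.057, -0.099], [-0.0013, 0.0691, 0.0016], 1],
    [[-0.219, 0.057, -0.099], [-0.0013, 0.0691, 0.0016], 1],
    [[-0.16, 0.0575, 0.028], [-0.0013, 0.0691, 0.0016], 1],
    [[-0.16, 0.0575, 0.028], [-0.0013, 0.0691, 0.0016], 1],
    [[-0.16, 0.0575, 0.028], [-0.0013, 0.0691, 0.0016], 1],
    [[-0.16, 0.0575, 0.028], [-0.0013, 0.0691, 0.0016], 1]
  ]
}}

```text
clock: 12.58
tool_pos: [0.4656, -0.0269, 0.1302]
tool_rot: [3.141, -0.437, -0.01]
ft_force: [0.1, -0.4, -0.4]
width: 0.0001
```

```bash
python3 st.py
python3 - <<'E'
from h import *
k=get_calibration('wrist');im=capture('wrist');save('w9',cv2.resize(im,None,fx=1.5,fy=1.5))
p=bot.read_state()['tool_pos'];K=np.array([.477,-.027,.1025])
print('uyn',(p-K)@u,p[1]-K[1],(p-K)@n,'K px',proj(k,K)*1.5,'tcp px',proj(k,p)*1.5)
im=capture('scene');save('s9',cv2.resize(im[20:260,190:450],None,fx=3,fy=3,interpolation=cv2.INTER_CUBIC)[120:600])
E
```

```text
12.575 [ 0.46560035 -0.02689374  0.13015688] [ 3.14142077 -0.43671677 -0.00988634] h 0.036637912518347984 u-E -0.006283394628460163 F [ 0.08568109 -0.38263059 -0.4499297 ] Fn -0.4439851812756308
uyn 0.0012674086173791006 8.68069584969329e-05 0.029935627392164314 K px [384.88806959 343.57870124] tcp px [385.69061835 377.70954386]
```

View pics/w9.png

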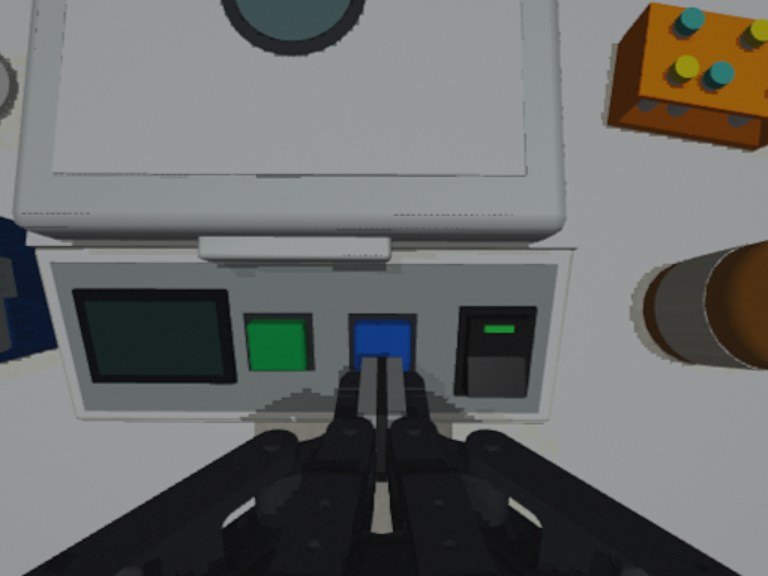

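View pics/s9.png

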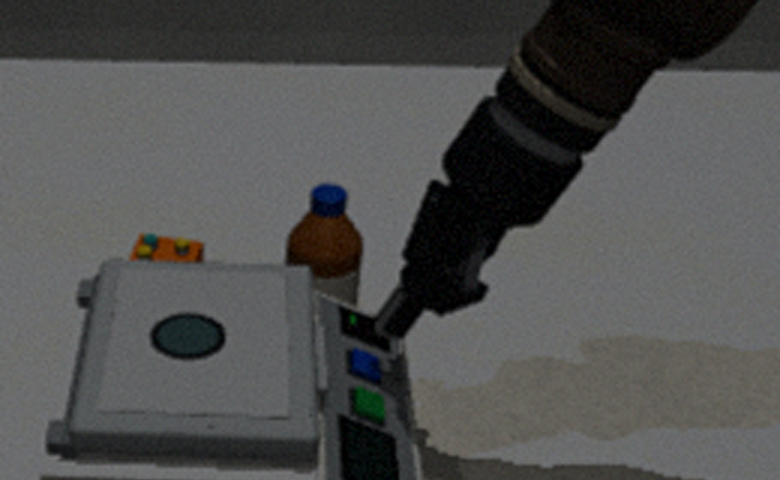

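>>> {"api": "play_rows", "payload": {
  "moves": [
    [[0, 0, 0.03], [0, 0, 0], 1],
    [[0, 0, 0.05], [0, 0, 0], 1],
    [[0, 0, 0.056], [0, 0, 0], 1],
    [[0, 0, 0.06], [0, 0, 0], 1],
    [[0, 0, 0.064], [0, 0, 0], 1],
    [[0, 0, 0.066], [0, 0, 0], 1],
    [[0, 0, 0.066], [0, 0, 0], 1]
  ]
}}

```text
clock: 13.55
tool_pos: [0.4777, -0.027, 0.0991]
tool_rot: [3.142, -0.435, -0.01]
ft_force: [-12.6, -0.3, 11.9]
width: 0.0
```

```bash
python3 st.py
```

```text
13.55 [ 0.47769248 -0.02698368  0.09914645] [ 3.14152922 -0.43478648 -0.010122  ] h 0.0034225709346681374 u-E -0.008429771682724468 F [-12.6045075   -0.28284544  11.85684195] Fn 16.072843237790476
```

```bash
python3 - <<'E'
from h import *
im=capture('wrist');save('w10',im[130:320,130:400].repeat(2,0).repeat(2,1))
im=capture('scene');save('s10',cv2.resize(im[120:220,250:380],None,fx=5,fy=5,interpolation=cv2.INTER_CUBIC))
E
python3 st.py
```

```text
13.65 [ 0.47769618 -0.0269874   0.0991478 ] [ 3.1414994  -0.43482584 -0.01011518] h 0.003422225543301323 u-E -0.008425849358813284 F [-12.84105049   0.52499392  12.68817488] Fn 16.92625412911807
```

View pics/w10.png

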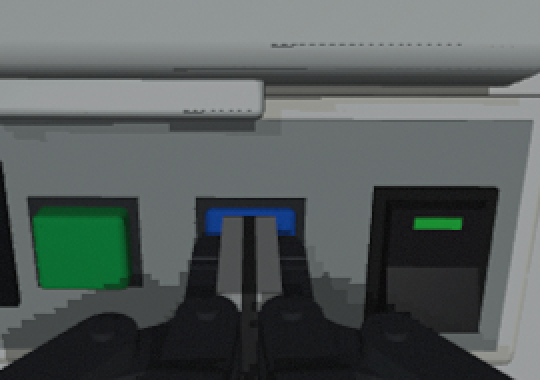

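View pics/s10.png

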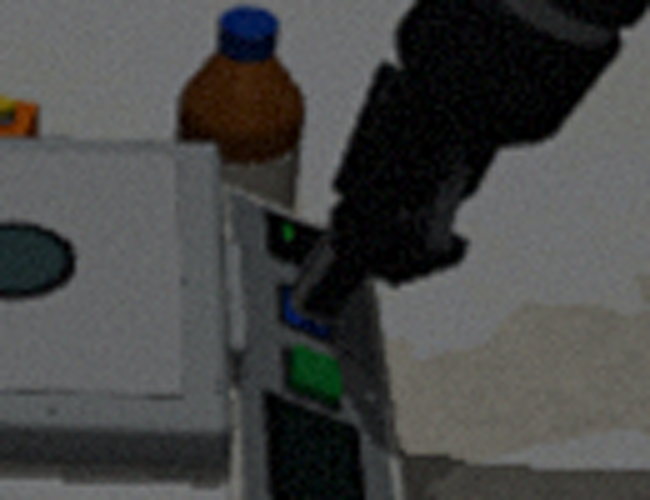

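>>> {"api": "play_rows", "payload": {
  "moves": [
    [[0, 0, 0], [0, 0, 0], 1],
    [[0, 0, 0], [0, 0, 0], 1],
    [[0, 0, 0], [0, 0, 0], 1],
    [[0, 0, 0], [0, 0, 0], 1],
    [[0, 0, 0], [0, 0, 0], 1],
    [[0, 0, 0], [0, 0, 0], 1],
    [[0, 0, 0], [0, 0, 0], 1],
    [[0, 0, 0], [0, 0, 0], 1]
  ]
}}

```text
clock: 14.65
tool_pos: [0.4777, -0.027, 0.0991]
tool_rot: [3.141, -0.435, -0.01]
ft_force: [-12.4, 0.9, 12.0]
width: -0.0001
```

```bash
python3 st.py; python3 -c "
from station import bot
print(bot.hand_in())"
```

```text
14.65 [ 0.47768996 -0.02698877  0.09913856] [ 3.1414895  -0.43485137 -0.01009899] h 0.0034164851808118684 u-E -0.008435394707554921 F [-12.43913257   0.93457748  12.01691703] Fn 16.14803006639552
the job is handed in; nothing more can be done
None
```

I switched the centrifuge on, pushed the lid shut, then pressed the blue key and handed in at 14.65 s while still holding it down. The job reports no verdict, so this rests on my own checks:

- **Rocker:** after I backed off, the wrist picture showed it tipped to on, with the lower half raised.
- **Lid:** pressing the outer face met a firm stop at 144 mm (144.5 mm is shut) with about 9 N, and it stayed flat after release.
- **Blue key:** it was held for just over a second with about 16 N along the panel normal, more than the 4 N needed. The fingertip stood about 3.4 mm above my estimate of the panel, which fits fully down (4 mm). There was also about 6 N of sideways force along the slope.
- **Green key and bench items:** the fingers stayed clear of the green key and it looked unpressed. The bottle and rack showed no sign of being moved. The beaker and tip box were mostly out of the later pictures, but the arm went nowhere near them.

The networks' rocker points were a few millimetres off between views, so I placed the rocker press from my own readings of the pictures.

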